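# Square an aluminium blank into the corner of the marking-out fence

## Task

Push the aluminium plate across the bench with the fingers until it sits square in the corner of the marking-out fence: its long far edge flush against the fence along the whole length, and its right-hand end up against the end stop. Only push it: the plate must stay flat on the bench and must not be picked up. Leave the other things lying round it where they are, and finish with the hand clear.

Things in the scene. Friction and masses are not known exactly. Their poses are not given: they have to be found in the camera images.
- plate: the workpiece: a loose bare aluminium plate, 88 mm (its x) by 255 mm (its y) by 11 mm thick, 0.4 to 0.8 kg, lying flat on the bench on the robot's side of the fence. Origin: centre of its underside. Its +x long edge (at x = +44 mm) faces the fence, its -x long edge faces the robot, its -y end (at y = -127.5 mm) faces the end stop
- plate_far_left (a point): corner of the plate's underside at x = +44 mm, y = +127.5 mm in the plate's frame (far left as the robot sees it); axes as the plate's
- plate_far_right (a point): corner of the plate's underside at x = +44 mm, y = -127.5 mm in the plate's frame (far right; the one that belongs in the corner of fence and end stop); axes as the plate's
- fence: marking-out fence screwed to the bench: a straight low aluminium angle, 400 mm long, 20 mm high, 24 mm deep. Origin: on the bench, in its working face. Its working face is the upright plane x = 0 of its frame and looks along its -x, to the robot; it runs along its y from -80 mm (right) to +320 mm (left). It cannot move
- end_stop: end stop clamped on the fence near its right end: dark steel bar, 22 mm wide (y from -22 to 0), 18 mm high, standing out 85 mm square to the fence toward the robot; black clamp knob over the fence (top at 45 mm). Axes parallel to the fence's; origin on the bench where stop face meets fence face. The stop face is the plane y = 0 and looks along +y, to the left. It cannot move
- tin: bystander: low round tin of rivets with a green lid, 65 mm across, 27 mm high, standing in front of the end stop; origin: centre of its underside
- coil: bystander: coil of white webbing, 60 mm across, 25 mm high, behind the fence; origin: near the centre of its underside
- trimmer: bystander: navy and grey battery trimmer, 32 x 143 x 30 mm, lying behind the fence; origin: middle of its underside, length along its y
- wedge: bystander: hardwood wedge, 30 x 85 x 24 mm, lying behind the fence; origin: centre of its underside, length along its y
- coupling: bystander: nickel-plated tube coupling, 19 x 42 x 17 mm, lying past the fence's left end, a little behind its line; origin: centre of its underside, length along its y
- pencil: bystander: orange pencil, 12 x 138 x 9 mm, lying close behind the fence and along it; origin: middle of its underside, length along its y
There are look-alikes about, which are no part of the job. What is shaped like the end_stop but orange is not meant.

How it is judged (in metres and radians):
At the end, for the whole second after the job is handed in: The plate lies flat and at rest on the bench, both ends of its far long edge within 3 mm of the fence's working face and its right-hand end within 3 mm of the end stop's face (x of plate_far_left in the frame of fence between -0.003 and 0.003 m and x of plate_far_right in the frame of fence between -0.003 and 0.003 m and y of plate_far_right in the frame of end_stop between -0.003 and 0.003 m and height (world z) of plate below 0.003 m and angle between plate's own z axis and vertical below 0.03 rad and linear speed of plate below 0.01 m/s); the robot touches nothing.
It fails at once if the plate is lifted off the bench or tipped up (origin over 10 mm high, or tilted over 0.08 rad) (height (world z) of plate above 0.01 m or angle between plate's own z axis and vertical above 0.08 rad).
It fails at once if a bystander (tin, coil, trimmer, wedge, coupling or pencil) is shoved more than 25 mm from its place (distance of any of tin, coil, trimmer, wedge, coupling, pencil from where it was at the start of the episode above 0.025 m).
It also fails if it takes over 51 s, if anything falls off the work surface, if the arm or the gripper's body presses on something with over 40 N, if the wrist force passes 120 N, or if a joint passes its speed limit or range.

## Robot

A 6-joint arm with a two-finger parallel gripper is mounted at the origin on a cart in front of the work surface, level with it; the furniture and walls round the work are solid. World frame = base frame: x ahead of the robot, y to its left, z up, the work surface at z = 0. Lengths are in m, angles in degrees, forces in N, time in s.
With the tool pointing down it reaches from about 0.25 to 0.725 m from the base axis. Payload 9.7 kg.
Tool frame: the origin (TCP) lies midway between the tips of the shut fingers; the grasp point (between the pads) lies bot.hold_point_z behind it (bot.hold_point_z is the distance from the TCP to the grasp point, in m); z points along the fingers, y is the line along which they close (so a half turn about z gives the same grasp; the last joint's range is limited). The gripper opens to 85 mm and grips with 20 to 120 N. Pads are 22 mm wide; open, the fingers measure 114 mm over their backs; the gripper's body (76 mm by 85 mm) begins 54 mm behind the grasp point. The pads swing forward as they close: fully open they stand 13 mm farther back than shut.
Start: joints at [71.448, 4.979, 10.078, 95.1, 0, 90], TCP at [0.175, 0.521, 0.231] pointing down, gripper open.
Joint ranges: [-179.16, 179.16], [-48.56, 103.87], [-65.8, 70.77], [-126.05, 130.52], [-82.76, 87.17], [-180, 180]. Speed limits (degrees/s): [127.2, 127.2, 147.25, 180, 180, 180].

## Interface

Orientations are given as [roll, pitch, yaw] about the fixed x, y, z axes, in that order (R = Rz(yaw) Ry(pitch) Rx(roll)).
In Python, from workcell import bot, camera, camera_model, ticket gives the robot as it stands.
- The arm moves only by the tool send_rows, never from a script. Its argument "targets" is text: rows parted by semicolons, each of 5 numbers parted by spaces: the shift along the tool's x, y, z in mm, then the turn about the tool's z in degrees, then the closure in counts, from 0 (fully open) to 255 (shut). A call has 1 to 20 rows; each row is the pose to reach, as a shift and turn from the pose commanded when the call began, along the tool's axes at that moment; what a row does not reach only later rows make up. A row lasts 1/8 s, in which the tool goes at most 62.5 mm and 10.7 degrees, less where a joint would pass 70% of its speed; a pose out of reach is approached as far as the arm can. A call with a gripper value outside its range is refused whole. The fingers move at their own pace and stop on an object; "newtons" is the grip in N (left out, the last holds). Time passes only in rows, so rows that repeat a pose let the fingers close. It gives the time, the measured TCP pose, the force, the opening and the grip force at its end, in the units of the state.
- bot.get_obs(): the state, without advancing time (a new reading comes with each control period).
- camera(name): name is "scene" or "top" or "wrist"; returns the picture (480x640x3 uint8, blue, green, red); there is no depth.
- camera_model(name): a dict with "K" (3x3 intrinsics, pixels), "pose" (4x4, takes a point from camera to world coordinates); the wrist camera has in their place "T_tool_cam" (4x4, takes a point from camera to tool coordinates, whose origin is the TCP and whose axes are the flange's). Camera axes: x right, y down, z forward; pixel columns grow to the right and rows downward; lengths in m; the calibration is good to about 2 mm. A picture is of the moment at which its call begins: read the wrist's pose just before it. camera_model takes no time and is no camera call.
- ticket.job_done(): hands the job in; it is judged then, once.
The state is a dict: "time": time; "q": joint angles; "qd": joint speeds; "joint_efforts": joint torques, N m; "ee_pos": TCP position; "tcp_rot": TCP orientation; "wrist_force": force on the tool from outside, world axes, zero at the start; "torque": the same for the moment, N m; "opening": finger opening in m; "grasp_force": force on a finger pad.
Only numpy, scipy, OpenCV 4.12 (cv2) and the standard library are available. Lean on these libraries where they do the work, as an engineer would, in place of code of your own. Each camera call takes 0.05 s, during which the arm holds its last target. There are 200 camera calls.

## Working session

There is one attempt and no reset: what is moved stays moved. The work goes in short steps, Python scripts to look and compute and a tool call to move; the robot and the scene stay as the last step left them, time stands still between calls to the robot, and variables do not carry over. Pictures are saved under pics/ and viewed, at most 10 in all, crops included, and the job is handed in when it is done.

Besides the shell and the picture viewer there is one more tool, called after ">>>" as name(argument=value, ...), one argument or row to a line, values as JSON. send_rows: Moves the arm, as the interface text tells. Its arguments: {"type":"object","properties":{"targets":{"type":"string"},"newtons":{"type":"number"}},"required":["targets"]}

```bash
mkdir -p pics
python3 - <<'E'
from workcell import bot,camera,camera_model
import cv2,numpy as np
o=bot.get_obs();print({k:np.round(v,3).tolist() for k,v in o.items()},bot.hold_point_z)
for n in("scene","top"):
    cv2.imwrite(f"pics/{n}0.png",camera(n));m=camera_model(n);print(n,np.round(m["K"],1).tolist(),np.round(m["pose"],3).tolist())
E
```

```text
{'time': 0.0, 'q': [71.451, 5.009, 10.034, 95.098, 0.001, 90.0], 'qd': [-0.02, -0.036, -0.007, 0.049, -0.001, 0.061], 'joint_efforts': [-0.002, -52.038, 46.481, 0.016, -0.0, -0.0], 'ee_pos': [0.175, 0.521, 0.231], 'tcp_rot': [-179.926, -0.001, 161.451], 'wrist_force': [0.088, -0.988, -0.192], 'torque': [-0.042, -0.03, 0.055], 'grasp_force': 0.0, 'opening': 0.085} 0.0187
scene [[434.3, 0.0, 323.6], [0.0, 434.3, 241.8], [0.0, 0.0, 1.0]] [[0.894, -0.243, 0.377, 0.221], [-0.449, -0.494, 0.745, -0.666], [0.005, -0.835, -0.551, 0.577], [0.0, 0.0, 0.0, 1.0]]
top [[440.7, 0.0, 317.2], [0.0, 440.7, 243.5], [0.0, 0.0, 1.0]] [[-0.002, -0.997, 0.083, 0.529], [-1.0, 0.003, 0.013, 0.063], [-0.013, -0.083, -0.996, 1.057], [0.0, 0.0, 0.0, 1.0]]
```

View pics/top0.png

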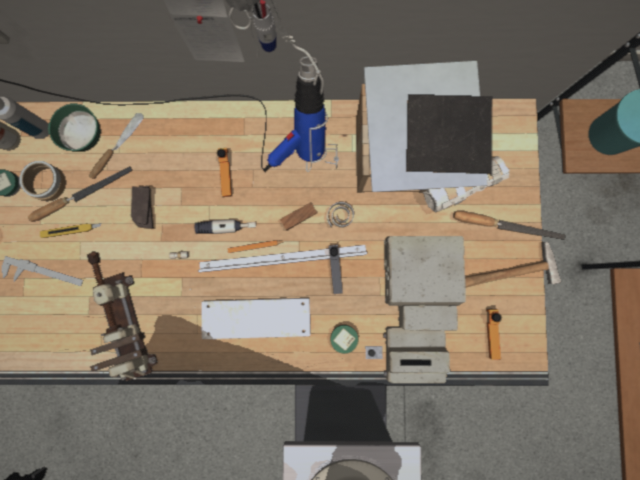

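View pics/scene0.png

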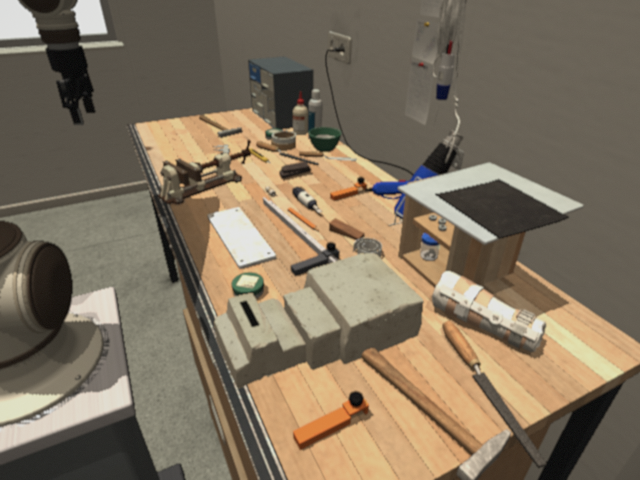

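The top view shows the plate at about (202–310, 300–338), the fence running from (200,267) to (367,250), the dark stop at (336, 248–292) and the tin at (344,338). Next I'll measure the edges.

```bash
cat > h.py <<'E'
import numpy as np,cv2
from workcell import bot,camera,camera_model
def ray(uv,z,m=None):
    m=m or camera_model("top");K=np.array(m["K"]);P=np.array(m["pose"])
    uv=np.atleast_2d(uv).astype(float)
    d=(np.c_[uv,np.ones(len(uv))]@np.linalg.inv(K).T)@P[:3,:3].T
    return P[:3,3]+d*((z-P[2,3])/d[:,2])[:,None]
E
python3 - <<'E'
from h import *
im=cv2.imread("pics/top0.png");hsv=cv2.cvtColor(im,cv2.COLOR_BGR2HSV)
m=((hsv[...,1]<45)&(hsv[...,2]>150)).astype(np.uint8)
m[:235]=0;m[350:]=0;m[:,:190]=0;m[:,375:]=0
n,l,s,c=cv2.connectedComponentsWithStats(m)
for i in range(1,n):
    if s[i,4]>60:
        print(s[i])
        ct=cv2.findContours((l==i).astype(np.uint8),0,1)[0][0]
        r=cv2.minAreaRect(ct);b=cv2.boxPoints(r);print(np.round(b,1).tolist());print(np.round(ray(b,.011 if s[i,3]>30 else .02),4).tolist())
d=((hsv[...,2]<95)).astype(np.uint8);d[:240]=0;d[300:]=0;d[:,:322]=0;d[:,350:]=0
ct=max(cv2.findContours(d,0,1)[0],key=cv2.contourArea);b=cv2.boxPoints(cv2.minAreaRect(ct));print("stop",b.round(1).tolist(),ray(b,.018).round(4).tolist())
cv2.imwrite("pics/c0.png",cv2.resize(im[235:360,190:390],None,fx=4,fy=4,interpolation=cv2.INTER_CUBIC))
E
```

```text
[339 245  28  13 268]
[[338.5, 246.8000030517578], [365.20001220703125, 244.10000610351562], [366.29998779296875, 254.60000610351562], [339.5, 257.20001220703125]]
[[0.608, 0.0272, 0.02], [0.6141, -0.0358, 0.02], [0.5894, -0.038, 0.02], [0.5832, 0.0249, 0.02]]
[ 198  249  132   23 1270]
[[197.10000610351562, 261.5], [328.0, 247.6999969482422], [329.1000061035156, 258.29998779296875], [198.1999969482422, 272.1000061035156]]
[[0.574, 0.3612, 0.02], [0.6058, 0.0519, 0.02], [0.5808, 0.0493, 0.02], [0.5489, 0.358, 0.02]]
[ 201  299  110   40 4016]
[[200.3000030517578, 301.1000061035156], [309.1000061035156, 298.20001220703125], [310.1000061035156, 335.8999938964844], [201.3000030517578, 338.79998779296875]]
[[0.4807, 0.3542, 0.011], [0.4872, 0.0968, 0.011], [0.3995, 0.0945, 0.011], [0.3927, 0.35, 0.011]]
[334 329  21  21 247]
[[332.6000061035156, 340.1000061035156], [342.70001220703125, 327.8999938964844], [355.0, 338.20001220703125], [344.8999938964844, 350.3999938964844]]
[[0.3909, 0.0421, 0.02], [0.4189, 0.0184, 0.02], [0.3954, -0.0099, 0.02], [0.3676, 0.0138, 0.02]]
stop [[329.0, 245.0], [338.0, 245.0], [338.0, 261.0], [329.0, 261.0]] [[0.6123, 0.0495, 0.018], [0.6123, 0.0283, 0.018], [0.5745, 0.0285, 0.018], [0.5745, 0.0497, 0.018]]
```

View pics/c0.png

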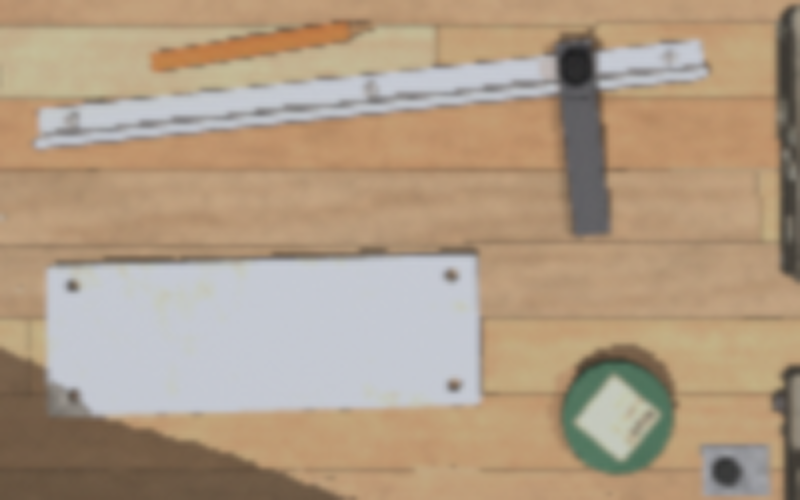

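The crop shows the fence's near edge running from (37,147) to (707,74) and the stop's left face from (562,95) to (572,235). The plate is clear on the robot's side.

Measured positions:

| Item | World position | Yaw |
|---|---|---|
| Fence | – | about 5.8° |
| Corner | about (0.581, 0.044) | – |
| Plate centre | about (0.440, 0.224) | about 1.4° |

The sizes match those given. I'll set the tool y axis parallel to the fence, behind the plate's near edge.

>>> send_rows(
  targets="-27 -22 0 -2.4 0; -54 -45 0 -4.9 0; -81 -67 0 -7.3 0; -108 -90 0 -9.8 0; -135 -112 0 -12.2 0; -162 -135 0 -14.6 0; -189 -157 0 -17.1 0; -216 -180 0 -19.5 0; -243 -202 0 -22 0; -270 -225 0 -24.4 0; -270 -225 60 -24.4 0; -270 -225 110 -24.4 0; -270 -225 150 -24.4 0; -270 -225 150 -24.4 0; -270 -225 150 -24.4 0",
)

```text
time: 1.98
ee_pos: [0.3599, 0.2226, 0.0829]
tcp_rot: [180.0, 0.1, -174.2]
wrist_force: [1.7, -0.3, 0.5]
opening: 0.0852
grasp_force: 0.0
```

>>> send_rows(
  targets="0 0 30 0 0; 0 0 60 0 0; 0 0 76 0 0; 0 0 82 0 0; 0 0 86 0 0; 0 0 89 0 0; 0 0 89 0 0; 0 0 89 0 0",
)

```text
time: 2.98
ee_pos: [0.3595, 0.2223, -0.0074]
tcp_rot: [180.0, 0.0, -174.2]
wrist_force: [-1.0, -1.3, 0.4]
opening: 0.0852
grasp_force: 0.0
```

Run:
```python
from h import *
im=camera("wrist");cv2.imwrite("pics/w1.png",im)
print(bot.get_obs()["ee_pos"],bot.get_obs()["wrist_force"])
```

```text
[ 0.35951224  0.22227343 -0.00743872] [-0.3273137  -0.08836736 -0.26822911]
```

View pics/w1.png

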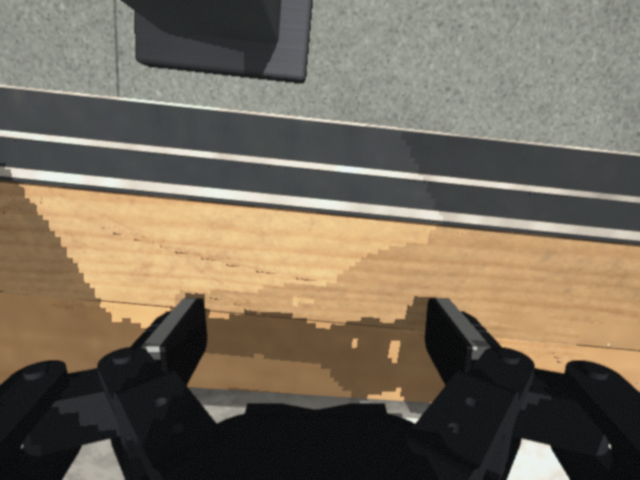

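The wrist view looks back toward the robot. The plate's near edge shows at the bottom (row ~393), just ahead of the fingers, and nothing is touching yet. I'll push forward (−tool x), about 103 mm to flush.

>>> send_rows(
  targets="-7 0 0 0 0; -13 0 0 0 0; -18 0 0 0 0; -23 0 0 0 0; -28 0 0 0 0; -33 0 0 0 0; -38 0 0 0 0; -43 0 0 0 0; -48 0 0 0 0; -53 0 0 0 0; -58 0 0 0 0; -63 0 0 0 0; -68 0 0 0 0; -73 0 0 0 0; -78 0 0 0 0; -83 0 0 0 0; -87 0 0 0 0; -91 0 0 0 0; -93 0 0 0 0; -93 0 0 0 0",
)

```text
time: 5.52
ee_pos: [0.4514, 0.2315, -0.008]
tcp_rot: [-180.0, -0.1, -174.1]
wrist_force: [-3.9, -0.1, 2.1]
opening: 0.0853
grasp_force: 2.3
```

```bash
cat > look.py <<'E'
from h import *
import sys
o=bot.get_obs();im=camera("top");cv2.imwrite("pics/%s.png"%sys.argv[1],im)
cv2.imwrite("pics/%sc.png"%sys.argv[1],cv2.resize(im[225:350,180:380],None,fx=4,fy=4,interpolation=cv2.INTER_CUBIC))
print(np.round(o["ee_pos"],4),np.round(o["wrist_force"],1))
E
python3 look.py t1
```

```text
[ 0.4514  0.2315 -0.008 ] [-3.9 -0.1  2.1]
```

View pics/t1c.png

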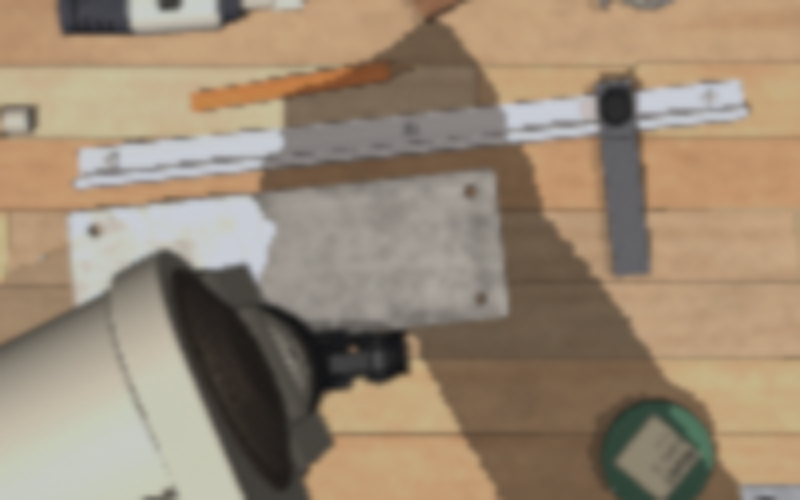

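The plate is now parallel to the fence. The gap is about 30 crop pixels (~17 mm), and it is about 63 mm short of the stop.

>>> send_rows(
  targets="-4 0 0 0 0; -8 0 0 0 0; -12 0 0 0 0; -14 0 0 0 0; -15 0 0 0 0; -16 0 0 0 0; -16 0 0 0 0",
)

```text
time: 6.45
ee_pos: [0.4652, 0.2329, -0.0081]
tcp_rot: [-180.0, -0.3, -174.1]
wrist_force: [-17.6, -1.6, 9.4]
opening: 0.0853
grasp_force: 9.2
```

>>> send_rows(
  targets="-1 0 0 0 0; -2 0 0 0 0; -2 0 0 0 0",
)

```text
time: 6.82
ee_pos: [0.4652, 0.2329, -0.0082]
tcp_rot: [-180.0, -0.5, -174.1]
wrist_force: [-28.0, -1.9, 15.1]
opening: 0.0853
grasp_force: 14.4
```

The plate is flush: 28 N with no further motion. I'll back off, rise, shut the fingers and go beyond the left end.

>>> send_rows(
  targets="10 0 0 0 0; 25 0 0 0 0; 25 0 -40 0 100; 25 0 -80 0 255; 25 35 -80 0 255; 20 75 -80 0 255; 0 115 -80 0 255; -25 148 -80 0 255; -50 152 -80 0 255; -50 152 -80 0 255; -50 152 -80 0 255; -50 152 -80 0 255",
)

```text
time: 8.32
ee_pos: [0.5036, 0.3895, 0.0726]
tcp_rot: [180.0, 0.0, -174.2]
wrist_force: [0.5, -0.6, 0.3]
opening: 0.0004
grasp_force: 0.0
```

```bash
python3 look.py t2
```

```text
[0.5036 0.3895 0.0726] [ 0.5 -0.6  0.3]
```

View pics/t2c.png

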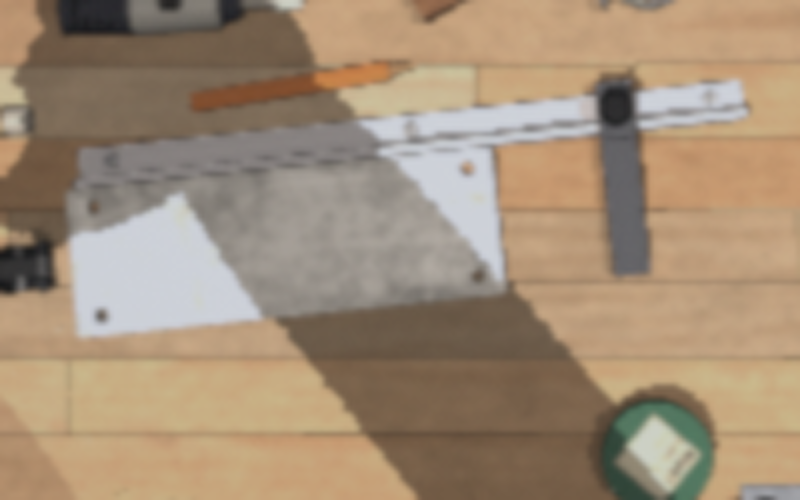

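The plate lies flush along the fence. The fingers are at (25,268), about 16 mm left of its end, and the stop gap is about 108 crop pixels (~63 mm). I'll lower and push right.

>>> send_rows(
  targets="0 0 30 0 255; 0 0 55 0 255; 0 0 64 0 255; 0 0 68 0 255; 0 0 68 0 255; 0 -8 68 0 255; 0 -13 68 0 255; 0 -18 68 0 255; 0 -23 68 0 255; 0 -28 68 0 255; 0 -33 68 0 255; 0 -38 68 0 255; 0 -43 68 0 255; 0 -48 68 0 255; 0 -53 68 0 255; 0 -58 68 0 255; 0 -62 68 0 255; 0 -66 68 0 255; 0 -68 68 0 255; 0 -68 68 0 255",
)

```text
time: 10.88
ee_pos: [0.5112, 0.3221, 0.0046]
tcp_rot: [180.0, 0.0, -174.2]
wrist_force: [0.5, 3.0, 3.5]
opening: -0.0
grasp_force: 2.9
```

>>> send_rows(
  targets="0 -2 0 0 255; 0 -4 0 0 255; 0 -6 0 0 255; 0 -7 0 0 255; 0 -8 0 0 255; 0 -8 0 0 255",
)

```text
time: 11.62
ee_pos: [0.5119, 0.3145, 0.0046]
tcp_rot: [180.0, 0.0, -174.1]
wrist_force: [0.3, 5.4, 3.4]
opening: 0.0
grasp_force: 3.5
```

>>> send_rows(
  targets="0 -2 0 0 255; 0 -3 0 0 255; 0 -4 0 0 255; 0 -4 0 0 255",
)

```text
time: 12.12
ee_pos: [0.5124, 0.3105, 0.0046]
tcp_rot: [180.0, 0.0, -174.1]
wrist_force: [-1.0, 5.7, 2.6]
opening: 0.0002
grasp_force: 3.5
```

>>> send_rows(
  targets="0 -1 0 0 255; 0 -2 0 0 255; 0 -3 0 0 255; 0 -3 0 0 255",
)

```text
time: 12.62
ee_pos: [0.5126, 0.3076, 0.0046]
tcp_rot: [180.0, 0.0, -174.1]
wrist_force: [-0.8, 5.4, 3.3]
opening: -0.0002
grasp_force: 3.5
```

>>> send_rows(
  targets="0 -1 0 0 255; 0 -2 0 0 255; 0 -3 0 0 255; 0 -4 0 0 255; 0 -4 0 0 255",
)

```text
time: 13.25
ee_pos: [0.5129, 0.3049, 0.0046]
tcp_rot: [179.8, 0.0, -174.1]
wrist_force: [-1.9, 12.4, 1.2]
opening: 0.0002
grasp_force: 6.6
```

```bash
python3 look.py t3
```

```text
[0.5129 0.3049 0.0046] [-1.9 12.4  1.2]
```

View pics/t3c.png

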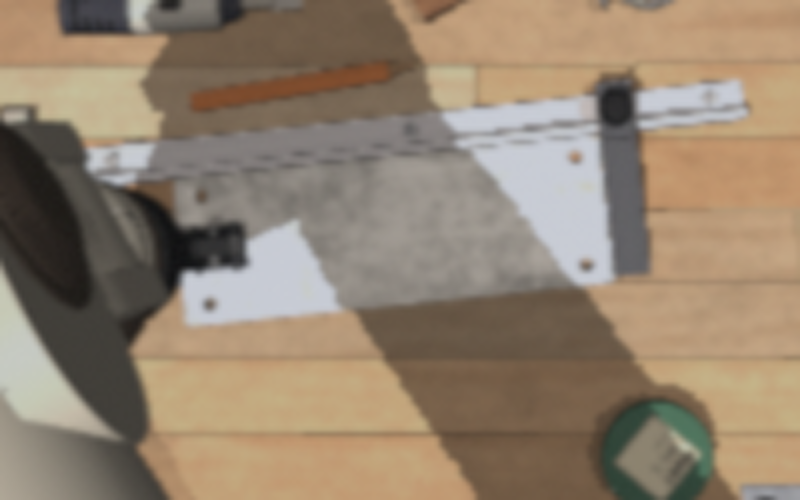

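The right end is at the stop (crop x ≈ 607) and the force is rising. I'll press a little more, retreat, rise, and re-press the near edge toward the fence with the fingers open.

>>> send_rows(
  targets="0 -1 0 0 255; 0 -2 0 0 255; 0 -2 0 0 255",
)

```text
time: 13.68
ee_pos: [0.5129, 0.3046, 0.0046]
tcp_rot: [179.6, 0.0, -174.0]
wrist_force: [-2.6, 21.7, -1.5]
opening: -0.0001
grasp_force: 11.0
```

>>> send_rows(
  targets="0 10 0 0 255; 0 25 0 0 255; 0 25 -40 0 255; 0 25 -75 0 100; 40 -20 -75 0 0; 75 -65 -75 0 0; 75 -115 -75 0 0; 75 -140 -75 0 0; 75 -140 -40 0 0; 75 -140 -10 0 0; 75 -140 5 0 0; 75 -140 12 0 0; 75 -140 12 0 0; 75 -140 12 0 0",
)

```text
time: 15.42
ee_pos: [0.4534, 0.1547, -0.0068]
tcp_rot: [180.0, 0.1, -174.1]
wrist_force: [-0.5, -0.0, 0.5]
opening: 0.0851
grasp_force: 0.0
```

>>> send_rows(
  targets="-5 0 0 0 0; -10 0 0 0 0; -14 0 0 0 0; -17 0 0 0 0; -19 0 0 0 0; -21 0 0 0 0; -23 0 0 0 0; -23 0 0 0 0",
)

```text
time: 16.42
ee_pos: [0.4729, 0.1564, -0.008]
tcp_rot: [-180.0, -0.3, -174.1]
wrist_force: [-15.6, -0.6, 10.0]
opening: 0.0854
grasp_force: 7.6
```

>>> send_rows(
  targets="-10 0 0 0 0; 5 0 0 0 0; 20 0 0 0 0; 20 0 -50 0 0; 40 0 -100 0 0; 90 0 -120 0 0; 140 0 -140 0 0; 140 0 -140 0 0; 140 0 -140 0 0",
)

```text
time: 17.55
ee_pos: [0.3368, 0.1426, 0.1324]
tcp_rot: [180.0, 0.1, -174.1]
wrist_force: [0.4, 0.6, -0.4]
opening: 0.0854
grasp_force: 0.0
```

```bash
python3 look.py t4
```

```text
[0.3368 0.1426 0.1324] [ 0.4  0.6 -0.4]
```

View pics/t4c.png

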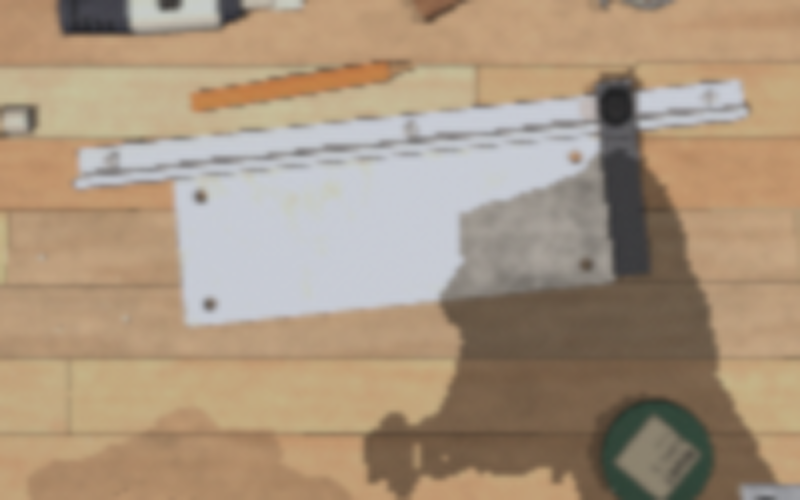

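The plate sits flush along the fence with its right end on the stop at (607,215). The tin, pencil and other things are unmoved, and the hand is clear.

```bash
python3 -c "
from workcell import ticket
print(ticket.job_done())"
```

```text
the job is handed in; nothing more can be done
None
```

The plate is pushed square into the corner, flush on the fence and against the end stop in the last top view, and the job is handed in at about 17.6 s with the hand clear; the hand-in returned no verdict.

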